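Show the chopper's blade to the repair technician on the video call

TASK

The drive socket under the mini chopper's blade may be cracked, and the repair technician is on a video call on the tablet. Take the lid off the chopper and set it down flat on the bare counter, the way up it was, then draw the blade out of the bowl by its hub and hold it up to the tablet's camera: underside of the hub towards the lens and square to it, right in front of the lens and about 15 cm away from it. Finish while holding the blade still there in the air; drop nothing, do not touch the tablet with the blade, and leave the tablet and the other things on the counter where they are.

Things in the scene. Friction and masses are not known exactly. Their poses are not given: they have to be found in the camera images.
- chopper: Mini chopper, fixed to the counter: cream round motor base 128 mm across, 85 mm high, two grey buttons; on it a clear bowl, 112 mm across at the top, wall 3 mm. Origin: on the counter, centre of the base, z up. Bowl floor at z = 90 mm, rim at 170, top of the lid's bar at 204. A spindle 9 mm thick stands 26 mm up from the middle of the bowl floor.
- bowl_rim (a point): Centre of the bowl's mouth, at rim height (170 mm above the counter).
- lid: Grey round lid, 116 mm across, 11 mm thick, 90 g, lying unlocked on the bowl: its lower 5 mm, 94 mm across, sit in the mouth; it lifts straight off. On top a black finger bar, 60 mm long along the lid's x, 16 mm thick along its y, 28 mm high. Origin: centre of the underside, z up; top of the disc at z = 11 mm, of the bar at 39 mm. The counter between chopper and tablet is bare.
- lid_grip (a point): On the finger bar, centre of its length and thickness, 33 mm above the lid's underside and 6 mm below the top of the bar.
- blade: Blade, 55 g, on the spindle in the bowl, under the lid: white round hub 24 mm thick, 72 mm tall, its top 10 mm orange; two thin steel knives reach 43 mm from the axis, 13 and 28 mm above the foot, one per side. The spindle fits loosely in the drive socket (13 mm wide, 30 mm deep) under the hub: it lifts straight out. Origin: centre of the hub's underside; z along the hub to the orange top.
- socket (a point): Mouth of the drive socket, centre of the underside of the hub (the blade's origin).
- hub_grip (a point): On the hub's axis, 61 mm above its underside and 11 mm below its top: where to grip. The hub is a plain cylinder from 31 mm above its underside up to the top.
- hub_top (a point): Centre of the orange top of the hub, 72 mm from the underside.
- tablet: Tablet on a low aluminium stand, loose on the counter, 0.87 kg: black, 200 mm wide, 125 mm deep, 9 mm thick, leaning back: the screen is 30 degrees from level and faces up and to the tablet's -x side; its far (+x) edge is the upper one, 80 mm above the counter. Origin: on the counter under the middle of the stand, z up, y along the width.
- lens (a point): The tablet's camera lens, in the middle of the upper (far) edge of the black frame, about 77 mm above the counter. Its z axis is the direction in which the camera looks, square to the screen (30 degrees off vertical, leaning to the tablet's -x side); y along the tablet's width; x up along the screen.
- salt_shaker: White ceramic salt shaker, 52 mm across, 92 mm tall; origin at the centre of its foot. Bystander.
- spice_jar: Amber spice jar with a red cap, 44 mm across, 95 mm tall; origin at the centre of its foot. Bystander.
- ramekin: Small blue ramekin, 84 mm across, 45 mm tall; origin at the centre of its foot. Bystander.
- mug: White mug with a handle, 82 mm across, 95 mm tall; origin at the centre of its foot. Bystander.
- spatula: Wooden-handled spatula lying on the counter along its x axis, handle to -x; origin on the counter under its middle. Bystander.
Mind the look-alikes: they are no part of the job. What is shaped like the lid but green or yellow is not meant.

How it is judged:
On the way, in this order (a step that is already met when the one before it is completed fails the run):
1. the lid lies flat on the counter, let go (height (world z) of lid below 0.006 m and angle between lid's own z axis and vertical below 0.1 rad and contact force between the fingers and lid below 0.05 N and linear speed of lid below 0.03 m/s), for 0.2 s.
2. the blade is held in the gripper, its whole length above the bowl's rim (contact force between the fingers and blade above 0.5 N and contact force between blade and chopper below 0.05 N and contact force between blade and lid below 0.05 N and contact force between blade and tablet below 0.05 N and z of socket in the frame of bowl_rim above 0.01 m), for 0.1 s.
At the end, for the whole second after the job is handed in: Gripper holds the blade still, clear of all else: hub underside towards the lens, within 30 mm (lens x and y) of its viewing line and 115 to 185 mm out along it, hub axis within 0.25 rad of that line; lid flat on the counter, right way up, released, at rest. All through the last second (all of step 1 and contact force between the fingers and blade above 0.5 N and contact force between blade and chopper below 0.05 N and contact force between blade and lid below 0.05 N and contact force between blade and tablet below 0.05 N and x of socket in the frame of lens between -0.03 and 0.03 m and y of socket in the frame of lens between -0.03 and 0.03 m and z of socket in the frame of lens between 0.115 and 0.185 m and z of hub_top in the frame of lens above 0.175 m and angle between the z axis of blade and the z axis of lens, either way round below 0.25 rad and linear speed of blade below 0.03 m/s and angular speed of blade below 0.3 rad/s); the arm keeps its last pose, push and grip.
It fails at once if the tablet or another thing standing about is shifted by more than 30 mm (distance of any of tablet, salt_shaker, spice_jar, ramekin, mug, spatula from where it was at the start of the episode above 0.03 m).
It fails at once if the blade knocks against the tablet (contact force between blade and tablet above 0.5 N).
It fails at once if the lid is dropped (falls freely by some 3 cm or more) (linear speed of lid above 0.75 m/s and contact force between the fingers and lid below 0.01 N).
It fails at once if the blade is dropped (falls freely by some 3 cm or more) (linear speed of blade above 0.75 m/s and contact force between the fingers and blade below 0.01 N).
It also fails if it takes over 64 s, if anything falls off the work surface, if the arm or the gripper's body presses on something with over 40 N, if the wrist force passes 120 N, or if a joint passes its speed limit or range.

ROBOT

A 6-joint arm with a two-finger parallel gripper is mounted at the origin on the work surface. World frame = base frame: x ahead of the robot, y to its left, z up, the work surface at z = 0. Lengths are in m, angles in rad, forces in N, time in s.
With the tool pointing down it reaches from about 0.425 to 0.95 m from the base axis. Payload 14.7 kg.
Tool frame: the origin (TCP) lies at the very end of the fingers, on their centre line; the grasp point (between the pads) lies 19 mm behind it (ctrl.grasp_offset is the distance from the TCP to the grasp point, in m); z points along the fingers, y is the line along which they close (so a half turn about z gives the same grasp; the last joint's range is limited). The gripper opens to 85 mm and grips with 20 to 120 N. Pads are 22 mm wide; open, the fingers measure 114 mm over their backs; the gripper's body (76 mm by 85 mm) begins 54 mm behind the grasp point. The pads swing forward as they close: fully open they stand 13 mm farther back than shut.
Start: joints at [1.109, 0.48, 1.596, -0, 1.065, -0.047], TCP at [0.262, 0.595, 0.231] pointing down, gripper open.
Joint ranges: [-2.75, 2.75], [-0.82, 2.05], [0.23, 2.67], [-1.56, 4.7], [0.09, 2.69], [-2.92, 2.92]. Speed limits (rad/s): [1.89, 1.89, 2.39, 3.01, 3.01, 3.01].

INTERFACE

Orientations are given as a unit quaternion [w, x, y, z].
In Python, from cell import readout, viewer, ctrl gives the robot as it stands.
- The arm moves only by the tool step_arm, never from a script. Its argument "increments" is a list of rows, each a list of 3 entries, a list of its own where there are three numbers: the gripper command: -1 is fully open, 1 is shut, values between are in proportion, then the shift along the world's x, y, z in mm, then the turn, a rotation vector about the world's x, y, z in rad. A call has 1 to 12 rows; each row is the pose to reach, as a shift and turn from the pose commanded when the call began; what a row does not reach only later rows make up. A row lasts 1/8 s, in which the tool goes at most 62.5 mm and 10.7 degrees, less where a joint would pass 70% of its speed; a pose out of reach is approached as far as the arm can. A call with a gripper value outside its range is refused whole. The fingers move at their own pace and stop on an object; "squeeze" is the grip in N (left out, the last holds). Time passes only in rows, so rows that repeat a pose let the fingers close. It gives the time, the measured TCP pose, the force, the opening and the grip force at its end, in the units of the state.
- readout.get_obs(): the state, without advancing time (a new reading comes with each control period).
- viewer.get_image(name): name is "side" or "top" or "wrist"; returns (picture, depth): 480x640x3 uint8, red, green, blue; 480x640 float32, m along the optical axis (not along the pixel's ray), 0 where there is no reading.
- viewer.camera_info(name): a dict with "fx", "fy", "cx", "cy" (pixels), "rvec" (rotation vector, rad) and "tvec" (3), from world to camera coordinates, as OpenCV has them. Camera axes: x right, y down, z forward; pixel columns grow to the right and rows downward; lengths in m; the calibration is good to about 2 mm. A picture is of the moment at which its call begins: read the wrist's pose just before it. camera_info takes no time and is no camera call; for the wrist camera it gives the pose at the moment of the call.
- ctrl.hand_in(): hands the job in; it is judged then, once.
Trained networks look in the newest picture that a camera, given by its name, has taken for a name from the list of things; names that differ only in an ending like _2 or _b are one class to them, and where a whole thing is asked for, a point or a joint stands for the part that bears it (a point fixed in the world has none). Each returns a list of dicts, best first, with "score" (0 to 1); they miss things now and then, are a little off and sometimes report something else, mostly with a low value. They report only what shows in the picture. A call takes as long as a camera call. They do not tell look-alikes from the thing itself.
- viewer.outline_of(camera, label): "mask" (480x640 bool, what is visible of it) and "rect" ([centre column, centre row, width, height] in pixels, round what is visible of it).
The state is a dict: "clock": time; "q": joint angles; "qvel": joint speeds; "joint_efforts": joint torques, N m; "ee_pos": TCP position; "tcp_rot": TCP orientation; "wrist_force": force on the tool from outside, world axes, zero at the start; "moment": the same for the moment, N m; "grip_width": finger opening in m; "grasp_force": force on a finger pad.
Only numpy, scipy, OpenCV 4.12 (cv2) and the standard library are available. Lean on these libraries where they do the work, as an engineer would, in place of code of your own. Each camera call takes 0.05 s, during which the arm holds its last target. There are 200 camera calls.

## Working session

There is one attempt and no reset: what is moved stays moved. The work goes in short steps, Python scripts to look and compute and a tool call to move; the robot and the scene stay as the last step left them, time stands still between calls to the robot, and variables do not carry over. Pictures are saved under pics/ and viewed, at most 10 in all, crops included, and the job is handed in when it is done.

Besides the shell and the picture viewer there is one more tool, called after "Call:" by a JSON object that holds its "method" and its "body". step_arm: Moves the arm, as the interface text tells. Its arguments: {"type":"object","properties":{"increments":{"type":"array"},"squeeze":{"type":"number"}},"required":["increments"]}

```bash
ls; mkdir -p pics; cat > h.py <<'E'
import numpy as np, cv2
from cell import readout, viewer, ctrl
def snap(n):
    im,d=viewer.get_image(n); c=viewer.camera_info(n); return im,d,c
def world(d,c,mask=None):
    v,u=np.nonzero((d>0)&(mask if mask is not None else True))
    z=d[v,u]; P=np.c_[(u-c['cx'])/c['fx']*z,(v-c['cy'])/c['fy']*z,z]
    R=cv2.Rodrigues(np.array(c['rvec'],float))[0]
    return (P-np.array(c['tvec']).ravel())@R, u, v
def save(n,im): cv2.imwrite('pics/'+n,cv2.cvtColor(im,cv2.COLOR_RGB2BGR))
E
python3 - <<'E'
from h import *
im1,d,c=snap('top')
print(c)
for l in ['lid','chopper','tablet','lens','salt_shaker','spice_jar','ramekin','mug','spatula']:
    for o in viewer.outline_of('top',l)[:3]:
        P,u,v=world(d,c,o['mask'])
        if len(P): print(l,round(o['score'],2),np.round(o['rect']),np.round(np.median(P,0),3),np.round(P.min(0),3),np.round(P.max(0),3))
im2,d2,c2=snap('side')
print(c2)
save('top.png',im1);save('side.png',im2)
print(readout.get_obs())
E
```

```text
pics
{'fx': 458.25983091649584, 'fy': 458.25983091649584, 'cx': 323.3065174525554, 'cy': 235.13606967069714, 'rvec': array([ 2.13586606, -2.11176753,  0.20702823]), 'tvec': array([-0.01911087,  0.5744601 ,  1.4270096 ])}
lid 0.94 [235. 218.  44.  37.] [0.603 0.252 0.176] [ 0.548  0.198 -0.004] [0.68  0.309 0.211]
lid 0.9 [179. 218.  33.  31.] [0.636 0.469 0.011] [ 0.58   0.414 -0.006] [0.696 0.535 0.044]
lid 0.81 [241. 284.  31.  38.] [0.42  0.258 0.011] [ 0.366  0.204 -0.005] [0.477 0.315 0.047]
chopper 0.59 [243. 231.  35.  33.] [0.56  0.221 0.077] [0.535 0.193 0.001] [0.645 0.309 0.175]
tablet 0.57 [397. 236.  67.  51.] [ 0.582 -0.24   0.048] [ 0.508 -0.359 -0.008] [ 0.664 -0.133  0.087]
lens 0.62 [394. 234.  66.  49.] [ 0.585 -0.24   0.049] [ 0.511 -0.353 -0.008] [ 0.679 -0.133  0.087]
salt_shaker 0.6 [315. 197.  14.  15.] [0.703 0.022 0.074] [ 0.687 -0.    -0.008] [0.757 0.044 0.098]
spice_jar 0.54 [356. 184.  18.  25.] [ 0.732 -0.116  0.085] [ 0.718 -0.147 -0.005] [ 0.79  -0.096  0.1  ]
ramekin 0.75 [281. 192.  25.  27.] [0.735 0.127 0.01 ] [ 0.685  0.086 -0.005] [0.779 0.166 0
[... 408 characters left out ...]
9333 ])}
{'clock': 0.55, 'q': array([ 1.10938809e+00,  4.80204560e-01,  1.59631594e+00,  8.59835720e-06,
        1.06507632e+00, -4.66267190e-02]), 'qvel': array([ 0.00022516, -0.00110771, -0.00098929,  0.00037066,  0.00089605,
        0.00056432]), 'joint_efforts': array([-1.95493471e-04, -9.49932861e+01, -4.30442905e+01,  2.02871497e-04,
        1.73874188e-03,  1.22472724e-05]), 'ee_pos': array([0.2619344 , 0.59487897, 0.23128764]), 'tcp_rot': array([-4.16378416e-06,  2.05909314e-01,  9.78571078e-01, -1.07102463e-06]), 'wrist_force': array([0.15996768, 0.67053878, 0.12610434]), 'moment': array([-0.00489354, -0.01708501, -0.017364  ]), 'grasp_force': 0.0, 'grip_width': 0.08516024054132797}
```

```bash
python3 - <<'E'
from h import *
im,d,c=snap('top')
save('crop.png',cv2.resize(im[160:320,130:510],(800,337),interpolation=cv2.INTER_CUBIC))
P,u,v=world(d,c)
col=im[v,u].astype(int)
s=(np.hypot(P[:,0]-.603,P[:,1]-.252)<.08)
b=s&(P[:,2]>.190); Q=P[b]
m,(w,h),a=cv2.minAreaRect(Q[:,:2].astype(np.float32)); print('bar',m,w,h,a,b.sum(),np.median(Q[:,2]),'meancol',col[b].mean(0),cv2.PCACompute(Q[:,:2],None)[1])
l=s&(P[:,2]>.165)&(P[:,2]<.186); Q=P[l]
print('disc',cv2.minEnclosingCircle(Q[:,:2].astype(np.float32)),np.median(Q[:,2]),col[l].mean(0))
for x,y in((.636,.469),(.42,.258)):
    k=(np.hypot(P[:,0]-x,P[:,1]-y)<.055)&(P[:,2]>.006)&(P[:,2]<.02);print('other',col[k].mean(0))
# tablet
o=viewer.outline_of('top','tablet')[0]
Q,_,_=world(d,c,o['mask'])
T=Q[Q[:,2]>.012]
for _ in range(4):
    A=np.c_[T[:,:2],np.ones(len(T))]; k=np.linalg.lstsq(A,T[:,2],rcond=None)[0]; r=T[:,2]-A@k; T=T[abs(r)<.006]
n=np.array([-k[0],-k[1],1]);n/=np.linalg.norm(n)
print('tablet n',n,'tilt deg',np.degrees(np.arccos(n[2])),'yaw of +x',np.degrees(np.arctan2(-n[1],-n[0])))
print(T.mean(0),T.min(0),T.max(0),len(T))
print(cv2.minAreaRect(T[:,:2].astype(np.float32)))
E
```

```text
bar (0.6048057079315186, 0.2553779184818268) 0.061225906014442444 0.0164512787014246 7.962102890014648 121 0.20260653032260126 meancol [47.18181818 41.91735537 42.2892562 ] [[ 0.98828541  0.152617  ]
 [-0.152617    0.98828541]]
disc ((0.6055015921592712, 0.25575852394104004), 0.05882866680622101) 0.17575154737758156 [112.88132296 110.06614786 114.99416342]
other [ 60.50523169 116.26457399  72.06576981]
other [185.48760331 162.23966942  40.81404959]
tablet n [-0.48690421  0.1100494   0.86649491] tilt deg 29.94615519088127 yaw of +x -12.735919530403393
[ 0.58222405 -0.24045551  0.04771122] [ 0.50868768 -0.34523511  0.01231627] [ 0.65776549 -0.13384721  0.08319598] 2118
((0.5797024369239807, -0.23988839983940125), (0.19942554831504822, 0.11993712931871414), 77.1685562133789)
```

View pics/crop.png

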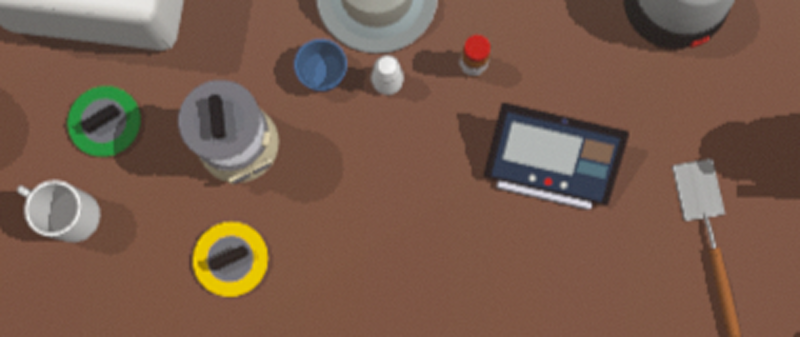

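View pics/side.png

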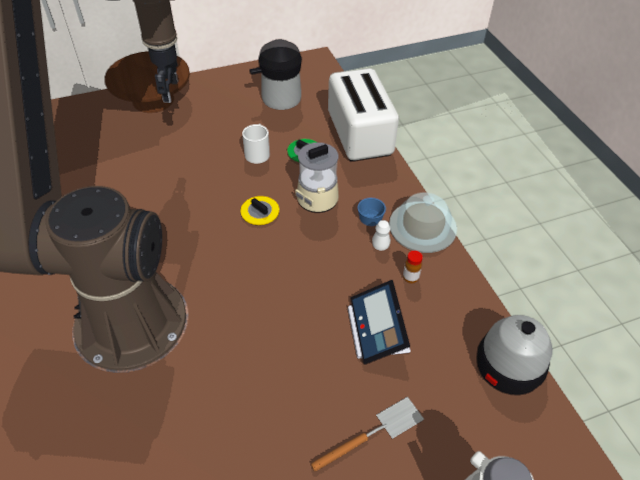

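The lid-shaped things are at px (233,216) (grey, on the chopper), (179,217) (green) and (239,283) (yellow). The crop confirms the grey one on the chopper is the one meant. The lens dot is at crop (565,121), which is px (398,217). I'm moving above the bar now.

Call:
{"method": "step_arm", "body": {"increments": [[-1,[20,-20,30],[0,0,0.04]],[-1,[60,-60,60],[0,0,0.1]],[-1,[100,-100,60],[0,0,0.17]],[-1,[140,-140,60],[0,0,0.24]],[-1,[180,-180,60],[0,0,0.31]],[-1,[220,-220,60],[0,0,0.38]],[-1,[260,-258,60],[0,0,0.45]],[-1,[300,-297,60],[0,0,0.5]],[-1,[330,-327,60],[0,0,0.54]],[-1,[343,-340,60],[0,0,0.56]],[-1,[343,-340,60],[0,0,0.56]],[-1,[343,-340,60],[0,0,0.56]]], "squeeze": 40}}

```text
clock: 2.15
ee_pos: [0.6044, 0.2553, 0.2912]
tcp_rot: [-0.0, -0.072, 0.997, 0.0]
wrist_force: [0.2, -0.6, 0.1]
grip_width: 0.0856
grasp_force: 0.0
```

```bash
python3 - <<'E'
from h import *
o=readout.get_obs();print(o['ee_pos'],o['tcp_rot'],o['q'])
im,d,c=snap('wrist'); save('w1.png',im)
P,u,v=world(d,c); 
s=np.hypot(P[:,0]-.605,P[:,1]-.255)<.08
Q=P[s&(P[:,2]>.195)&(P[:,2]<.212)]
print(cv2.minAreaRect(Q[:,:2].astype(np.float32)),len(Q),np.median(Q[:,2]))
Q=P[s&(P[:,2]>.165)&(P[:,2]<.186)]
print(np.median(Q,0),Q.min(0),Q.max(0))
# lens by ray from top px
c=viewer.camera_info('top');R=cv2.Rodrigues(c['rvec'])[0];C=-R.T@c['tvec']
r=R.T@np.array([(398.4-c['cx'])/c['fx'],(217.5-c['cy'])/c['fy'],1]);print('lens',C+r*(.077-C[2])/r[2])
E
```

```text
[0.60441173 0.25531864 0.29123308] [-1.82288396e-04 -7.23939515e-02  9.97376096e-01  8.13081498e-05] [ 3.53345090e-01  4.39709397e-01  1.50993118e+00  2.76910944e-04
  1.19225730e+00 -1.36246829e+00]
((0.6054432988166809, 0.25644761323928833), (0.05903337895870209, 0.015994412824511528), 7.9765825271606445) 2168 0.20450531435824815
[0.60026958 0.25390869 0.17723975] [0.54838097 0.19885529 0.1718467 ] [0.66382789 0.31395826 0.1858652 ]
lens [ 0.63088238 -0.25297546  0.077     ]
```

View pics/w1.png

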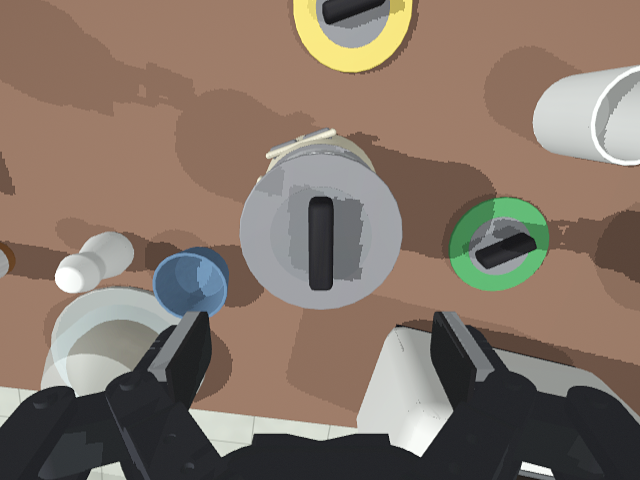

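The wrist picture shows the grey lid at (320,228), its bar at (320,243) square to the fingers. I'm descending and gripping.

Call:
{"method": "step_arm", "body": {"increments": [[-1,[1,1,-30],[0,0,0]],[-1,[1,1,-65],[0,0,0]],[-1,[1,1,-92],[0,0,0]],[-1,[1,1,-108],[0,0,0]],[-1,[1,1,-108],[0,0,0]],[1,[1,1,-108],[0,0,0]],[1,[1,1,-108],[0,0,0]],[1,[1,1,-108],[0,0,0]],[1,[1,1,-108],[0,0,0]],[1,[1,1,-108],[0,0,0]],[1,[1,1,-108],[0,0,0]],[1,[1,1,-108],[0,0,0]]]}}

```text
clock: 3.7
ee_pos: [0.6061, 0.2559, 0.1838]
tcp_rot: [0.0, -0.073, 0.997, 0.0]
wrist_force: [-1.2, 0.3, 5.7]
grip_width: 0.015
grasp_force: 39.3
```

Call:
{"method": "step_arm", "body": {"increments": [[1,[0,0,5],[0,0,0]],[1,[0,0,15],[0,0,0]],[1,[0,0,35],[0,0,0]],[1,[0,0,55],[0,0,0]],[1,[-10,-20,60],[0,0,0]],[1,[-28,-60,60],[0,0,0]],[1,[-46,-100,60],[0,0,0]],[1,[-64,-140,60],[0,0,0]],[1,[-82,-180,60],[0,0,0]],[1,[-97,-215,55],[0,0,0]],[1,[-106,-236,40],[0,0,0]],[1,[-106,-236,20],[0,0,0]]]}}

```text
clock: 5.2
ee_pos: [0.4986, 0.018, 0.2033]
tcp_rot: [0.0, -0.072, 0.997, -0.0]
wrist_force: [-0.4, 0.5, -0.6]
grip_width: 0.0154
grasp_force: 39.1
```

```bash
python3 - <<'E'
from h import *
im,d,c=snap('top');P,u,v=world(d,c)
# anything standing near the drop place, below the held lid
s=(np.hypot(P[:,0]-.5,P[:,1]-.02)<.12);print(np.percentile(P[s,2],[1,10,50,90,99]))
b=np.hypot(P[:,0]-.605,P[:,1]-.2555)<.03
k=b&(P[:,2]<.2); col=im[v,u].astype(int)
o=k&(col[:,0]-col[:,2]>90)
print('hub?',P[o].mean(0) if o.any() else None,o.sum(),P[k,2].max())
save('t2.png',cv2.resize(im[150:310,180:400],(800,582),interpolation=cv2.INTER_CUBIC))
E
```

```text
[-0.00432591  0.19424545  0.6197477   0.69242883  0.72605701]
hub? [0.60510322 0.25566269 0.16146326] 46 0.16845199285291254
```

View pics/t2.png

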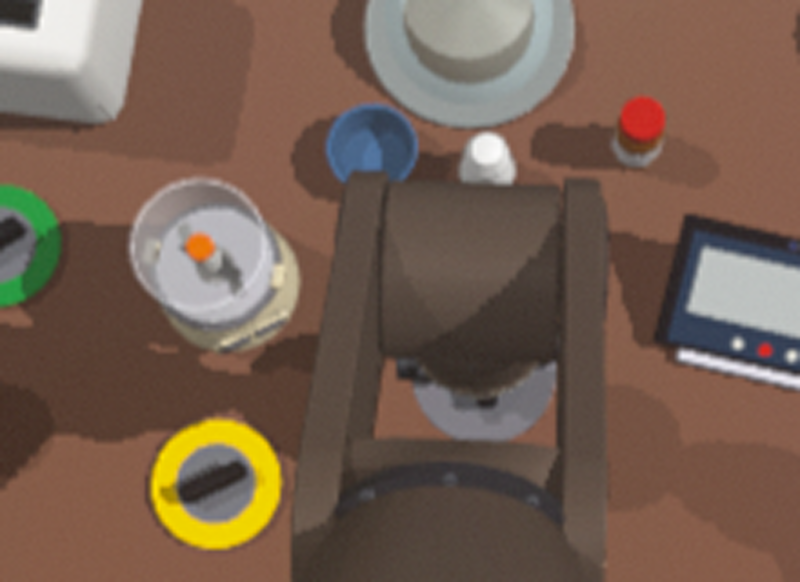

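The lid is held at crop (485,400) over bare counter. The orange hub top shows in the bowl at crop (200,247). I'm lowering the lid.

Call:
{"method": "step_arm", "body": {"increments": [[1,[0,0,-15],[0,0,0]],[1,[0,0,-45],[0,0,0]],[1,[0,0,-80],[0,0,0]],[1,[0,0,-115],[0,0,0]],[1,[0,0,-145],[0,0,0]],[1,[0,0,-165],[0,0,0]],[1,[0,0,-176],[0,0,0]],[1,[0,0,-180],[0,0,0]],[1,[0,0,-182],[0,0,0]],[1,[0,0,-183],[0,0,0]],[1,[0,0,-183],[0,0,0]]]}}

```text
clock: 6.62
ee_pos: [0.5002, 0.0199, 0.0207]
tcp_rot: [0.0, -0.073, 0.997, -0.0]
wrist_force: [0.0, -0.5, -1.8]
grip_width: 0.015
grasp_force: 39.1
```

Call:
{"method": "step_arm", "body": {"increments": [[1,[0,0,-1],[0,0,0]],[1,[0,0,-2],[0,0,0]],[1,[0,0,-2],[0,0,0]],[1,[0,0,-2],[0,0,0]]]}}

```text
clock: 7.12
ee_pos: [0.5001, 0.0199, 0.0187]
tcp_rot: [0.0, -0.073, 0.997, -0.0]
wrist_force: [-1.4, -0.9, 11.1]
grip_width: 0.0152
grasp_force: 40.7
```

Call:
{"method": "step_arm", "body": {"increments": [[0.5,[0,0,0],[0,0,0]],[0,[0,0,0],[0,0,0]],[-0.5,[0,0,0],[0,0,0]],[-1,[0,0,0],[0,0,0]],[-1,[0,0,0],[0,0,0]],[-1,[0,0,0],[0,0,0]],[-1,[0,0,0],[0,0,0]],[-1,[0,0,20],[0,0,0]],[-1,[0,0,60],[0,0,0]],[-1,[0,0,120],[0,0,0]],[-1,[0,0,180],[0,0,0]],[-1,[0,0,220],[0,0,0]]]}}

```text
clock: 8.62
ee_pos: [0.5004, 0.0199, 0.2412]
tcp_rot: [0.001, -0.073, 0.997, -0.0]
wrist_force: [0.7, 0.0, 0.5]
grip_width: 0.0852
grasp_force: 0.0
```

```bash
python3 - <<'E'
from h import *
from scipy.spatial.transform import Rotation as Ro
o=readout.get_obs();print(o['ee_pos'],o['tcp_rot'],o['grip_width'],o['q'])
im,d,c=snap('wrist');P,u,v=world(d,c)
s=np.hypot(P[:,0]-.5,P[:,1]-.02)<.05
Q=P[s&(P[:,2]>.006)&(P[:,2]<.02)];print('lid disc z',np.percentile(Q[:,2],[5,50,95]),len(Q), cv2.minEnclosingCircle(Q[:,:2].astype(np.float32)))
Q=P[s&(P[:,2]>.03)&(P[:,2]<.05)];print('bar',np.median(Q,0))
E
```

```text
[0.50038735 0.01986327 0.24119856] [ 1.33027891e-03 -7.25142228e-02  9.97366483e-01 -1.25001269e-04] 0.08521525336836692 [-2.08669678e-02  2.59215464e-01  1.92203008e+00 -8.04267795e-07
  9.57674833e-01 -1.73681881e+00]
lid disc z [0.01478267 0.01619991 0.01762674] 6825 ((0.5000386238098145, 0.019980911165475845), 0.05002154782414436)
bar [0.50029525 0.02039815 0.04341822]
```

```bash
python3 - <<'E'
from h import *
im,d,c=snap('wrist');P,u,v=world(d,c)
r=np.hypot(P[:,0]-.5,P[:,1]-.02)
k=(r>.07)&(r<.1)&(P[:,2]<.03);print('counter',np.percentile(P[k,2],[5,50,95]))
Q=P[(r<.055)&(P[:,2]>.008)&(P[:,2]<.022)];A=np.c_[Q[:,:2]-[.5,.02],np.ones(len(Q))];print('plane',np.linalg.lstsq(A,Q[:,2],rcond=None)[0])
im,d,c=snap('top');P,u,v=world(d,c);r=np.hypot(P[:,0]-.5,P[:,1]-.02)
k=(r<.05)&(P[:,2]<.025);print('top: lid',np.median(P[k,2]),k.sum());k=(r>.07)&(r<.1)&(P[:,2]<.03);print('counter',np.median(P[k,2]),k.sum())
E
```

```text
counter [-0.00296208 -0.00166409 -0.00035945]
plane [-0.00081255  0.00080265  0.00964345]
top: lid 0.011046485729131857 462
counter -0.0003462330932943612 277
```

The lid lies flat: 11 mm top above the counter, no tilt. Next is the blade. I'll part-close the fingers so they fit into the mouth.

Call:
{"method": "step_arm", "body": {"increments": [[0,[8,20,15],[0,0,-0.05]],[0,[26,60,30],[0,0,-0.15]],[0,[44,100,30],[0,0,-0.25]],[0,[62,140,30],[0,0,-0.35]],[0,[80,180,30],[0,0,-0.43]],[0,[96,215,30],[0,0,-0.48]],[0,[105,236,30],[0,0,-0.5]],[0,[105,236,30],[0,0,-0.5]],[0,[105,236,30],[0,0,-0.5]],[0,[105,236,30],[0,0,-0.5]]]}}

```text
clock: 10.02
ee_pos: [0.6045, 0.255, 0.2679]
tcp_rot: [-0.0, 0.177, 0.984, -0.0]
wrist_force: [0.5, 0.6, 0.4]
grip_width: 0.043
grasp_force: 0.0
```

```bash
python3 - <<'E'
from h import *
o=readout.get_obs();print(o['ee_pos'],o['tcp_rot'],o['grip_width'])
im,d,c=snap('wrist');save('w3.png',im);P,u,v=world(d,c);col=im[v,u].astype(int)
k=(np.hypot(P[:,0]-.605,P[:,1]-.2555)<.04)&(col[:,0]-col[:,2]>90)&(P[:,2]>.14)
Q=P[k];print(len(Q),np.median(Q,0)); t=Q[Q[:,2]>.157];print(cv2.minEnclosingCircle(t[:,:2].astype(np.float32)))
E
```

```text
[0.60454985 0.25499644 0.26791893] [-3.39671016e-04  1.76711348e-01  9.84262623e-01 -2.68701943e-04] 0.04300236960040153
886 [0.60492548 0.25695386 0.16296594]
((0.6058644652366638, 0.2565375864505768), 0.011742929928004742)
```

View pics/w3.png

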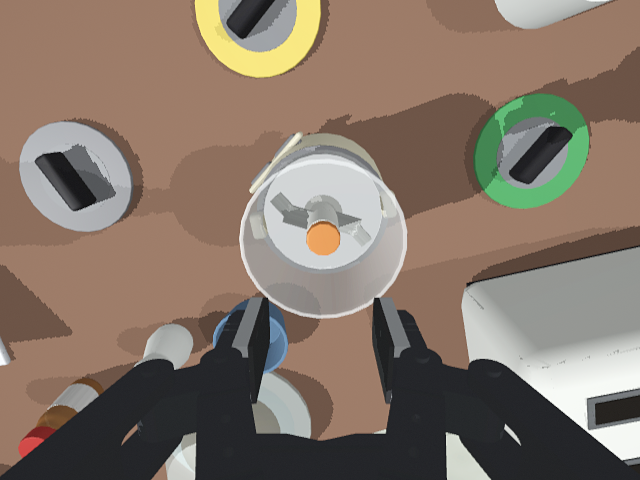

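The hub top is centred between the fingers at (323,238), and the lid lies clear at (75,177). I'm going down in two parts, checking the force between them.

Call:
{"method": "step_arm", "body": {"increments": [[0,[1,1,-25],[0,0,0]],[0,[1,1.5,-60],[0,0,0]],[0,[1,1.5,-90],[0,0,0]],[0,[1,1.5,-110],[0,0,0]],[0,[1,1.5,-122],[0,0,0]],[0,[1,1.5,-128],[0,0,0]],[0,[1,1.5,-128],[0,0,0]]]}}

```text
clock: 10.95
ee_pos: [0.6061, 0.2573, 0.1405]
tcp_rot: [0.0, 0.177, 0.984, 0.0]
wrist_force: [1.1, -0.5, -0.2]
grip_width: 0.0425
grasp_force: 0.0
```

Call:
{"method": "step_arm", "body": {"increments": [[0,[-0.5,-0.7,-4],[0,0,0]],[0,[-0.5,-0.7,-7],[0,0,0]],[0.3,[-0.5,-0.7,-7],[0,0,0]],[1,[-0.5,-0.7,-7],[0,0,0]],[1,[-0.5,-0.7,-7],[0,0,0]],[1,[-0.5,-0.7,-7],[0,0,0]],[1,[-0.5,-0.7,-7],[0,0,0]],[1,[-0.5,-0.7,-7],[0,0,0]],[1,[-0.5,-0.7,-7],[0,0,0]]], "squeeze": 50}}

```text
clock: 12.08
ee_pos: [0.6056, 0.2567, 0.1335]
tcp_rot: [0.0, 0.176, 0.984, 0.0]
wrist_force: [-0.5, 0.1, 4.1]
grip_width: 0.0225
grasp_force: 49.0
```

Call:
{"method": "step_arm", "body": {"increments": [[1,[0,0,4],[0,0,0]],[1,[0,0,14],[0,0,0]],[1,[0,0,30],[0,0,0]],[1,[0,0,50],[0,0,0]],[1,[0,0,75],[0,0,0]],[1,[0,0,100],[0,0,0]],[1,[0,0,120],[0,0,0]],[1,[0,0,135],[0,0,0]],[1,[0,0,140],[0,0,0]],[1,[0,0,140],[0,0,0]],[1,[0,0,140],[0,0,0]]]}}

```text
clock: 13.45
ee_pos: [0.605, 0.2565, 0.2725]
tcp_rot: [-0.001, 0.176, 0.984, -0.0]
wrist_force: [-0.5, 0.4, -0.4]
grip_width: 0.0226
grasp_force: 48.9
```

```bash
python3 - <<'E'
from h import *
o=readout.get_obs();print(o['ee_pos'],o['tcp_rot'],o['grip_width'],o['q'])
im,d,c=snap('side');save('s4.png',cv2.resize(im[60:300,200:520],(800,600),interpolation=cv2.INTER_CUBIC))
P,u,v=world(d,c)
n=np.array([-.4877,.110,.866]);n/=np.linalg.norm(n)
L=np.array([.6305,-.252,.077]);s=L+.15*n; depth=.0  # socket target
# grasp point sits 0.1525-0.090 above foot: tcp 0.1335-0.090
tcp=s+(.1335-.090)*n
print('target tcp',tcp,'shift mm',(tcp-o['ee_pos'])*1e3,'dir',n)
E
```

```text
[0.60503786 0.25654497 0.27245915] [-5.80420138e-04  1.76471344e-01  9.84305551e-01 -3.31747177e-04] 0.022647039153061675 [ 3.54903537e-01  4.56127875e-01  1.53004733e+00  1.90673253e-05
  1.15675441e+00 -8.61099647e-01]
target tcp [ 0.53612568 -0.23071401  0.24457877] shift mm [ -68.91218311 -487.25898526  -27.88038182] dir [-0.48772261  0.1100051   0.86604015]
```

View pics/s4.png

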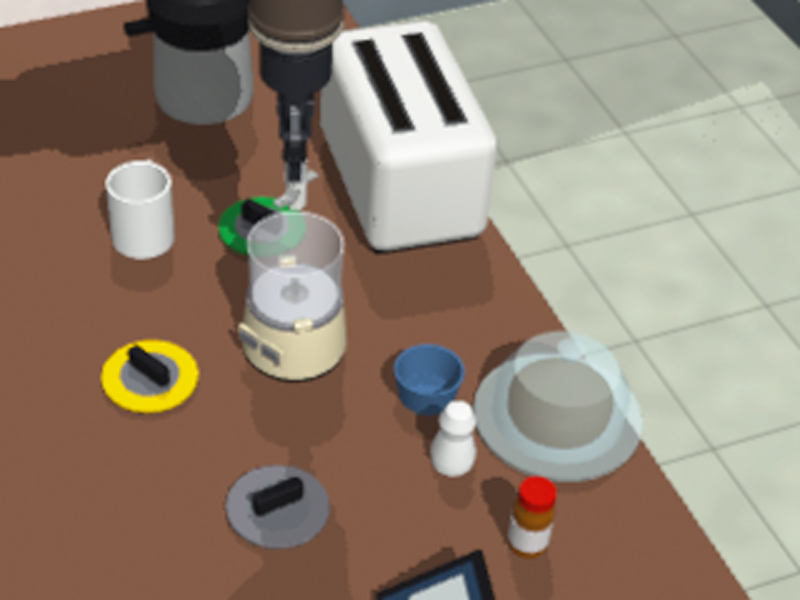

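The blade is held clear above the bowl at crop (298,190), and the lid is on the counter at (278,505). I'm carrying it to the tablet.

Call:
{"method": "step_arm", "body": {"increments": [[1,[-2,-15,10],[0,0,0]],[1,[-8,-50,20],[0,0,0]],[1,[-14,-95,20],[0,0,0]],[1,[-21,-142,20],[0,0,0]],[1,[-28,-190,20],[0,0,0]],[1,[-35,-240,20],[0,0,0]],[1,[-42,-290,20],[0,0,0]],[1,[-49,-340,20],[0,0,0]],[1,[-56,-390,20],[0,0,0]],[1,[-62,-435,20],[0,0,0]],[1,[-67,-470,20],[0,0,0]],[1,[-69,-487,20],[0,0,0]]]}}

```text
clock: 15.0
ee_pos: [0.5355, -0.2325, 0.2937]
tcp_rot: [0.0, 0.177, 0.984, -0.0]
wrist_force: [0.8, -0.6, -0.1]
grip_width: 0.0225
grasp_force: 49.0
```

Call:
{"method": "step_arm", "body": {"increments": [[1,[0,0,0],[-0.006,-0.026,0]],[1,[0,0,-3],[-0.018,-0.08,0]],[1,[0,0,-9],[-0.034,-0.15,0]],[1,[0,0,-16],[-0.052,-0.23,0]],[1,[0,0,-23],[-0.07,-0.31,0]],[1,[0,0,-31],[-0.087,-0.39,0]],[1,[0,0,-39],[-0.102,-0.455,0]],[1,[0,0,-45],[-0.112,-0.495,0]],[1,[0,0,-48],[-0.115,-0.51,0]],[1,[0,0,-48],[-0.115,-0.51,0]],[1,[0,0,-48],[-0.115,-0.51,0]],[1,[0,0,-48],[-0.115,-0.51,0]]]}}

```text
clock: 16.5
ee_pos: [0.5367, -0.2302, 0.2457]
tcp_rot: [0.258, 0.17, 0.951, -0.012]
wrist_force: [0.5, -0.7, -1.0]
grip_width: 0.0227
grasp_force: 48.9
```

```bash
python3 - <<'E'
from h import *
from scipy.spatial.transform import Rotation as Ro
o=readout.get_obs();q=o['tcp_rot'];R=Ro.from_quat([*q[1:],q[0]]).as_matrix()
n=np.array([-.4877,.110,.866]);n/=np.linalg.norm(n);L=np.array([.6305,-.252,.077])
s=o['ee_pos']+.0435*R[:,2]; x=np.cross([.2198,.9755,0],n)
print(o['ee_pos'],o['qvel'],'angle',np.arccos(-R[:,2]@n),'socket est in lens',(s-L)@x,(s-L)@[.2198,.9755,0],(s-L)@n)
im,d,c=snap('side');save('s5.png',cv2.resize(im[210:400,260:513],(800,600),interpolation=cv2.INTER_CUBIC))
E
```

```text
[ 0.53672845 -0.23016596  0.24569691] [-0.00355154  0.00391001 -0.00017521  0.0042606  -0.00199298 -0.00477483] angle 0.00029177312793523754 socket est in lens 0.0009512462159931247 0.0006838084482090726 0.15073465671354894
```

View pics/s5.png

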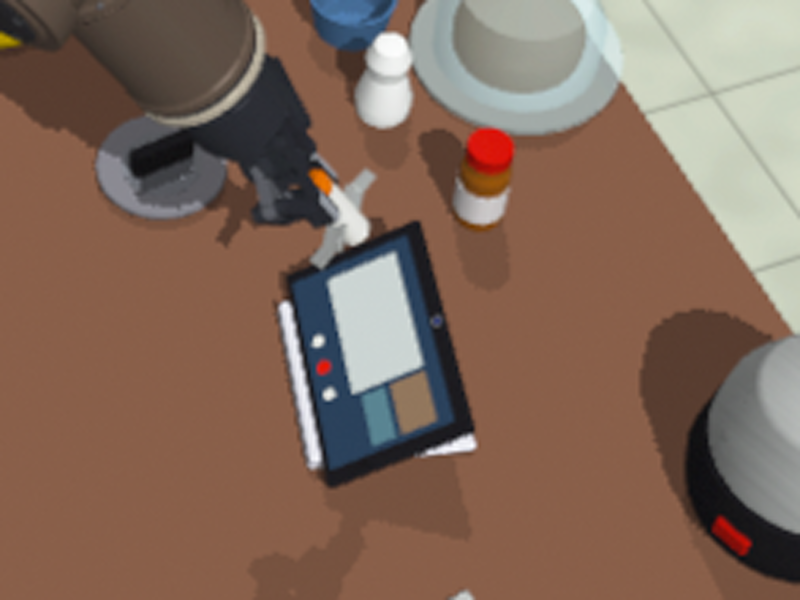

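The blade is held tilted at crop (345,215), the lid is at (165,165), and the lens is at (436,321), which is px (398,312). I'll check the lens and hub once against the side-camera depth.

```bash
python3 - <<'E'
from h import *
im,d,c=snap('side');R=cv2.Rodrigues(c['rvec'])[0];C=-R.T@c['tvec']
r=R.T@np.array([(397.9-c['cx'])/c['fx'],(311.7-c['cy'])/c['fy'],1]);print('lens',C+r*(.077-C[2])/r[2])
n=np.array([-.4877,.110,.866]);n/=np.linalg.norm(n);s=np.array([.5579,-.2353,.208])
P,u,v=world(d,c);w=P-s;a=w@n;rad=np.linalg.norm(w-np.outer(a,n),axis=1)
k=(rad<.02)&(abs(a)<.1);col=im[v,u].astype(int)
print('axial',np.percentile(a[k],[1,5,50,95,99]),k.sum())
for lo in(0,.01,.03,.04):
    m=k&(a>lo)&(a<lo+.01);print(lo,rad[m].min() if m.any() else 0,np.percentile(rad[m],[50,90]) if m.any() else 0)
o=k&(col[:,0]-col[:,2]>90);print('orange a',np.percentile(a[o],[5,95]) if o.any() else None)
E
```

```text
lens [ 0.63060236 -0.25557491  0.077     ]
axial [0.00128896 0.00553357 0.05053157 0.0919195  0.09680095] 264
0 0.009857836783737467 [0.01398646 0.01571757]
0.01 0.007297957075421961 [0.01314273 0.01704297]
0.03 0.010320372223838008 [0.01419846 0.01850312]
0.04 0.008965760036061025 [0.01254427 0.01470834]
orange a [0.06080894 0.07481014]
```

The hub foot, orange top and lens all agree to a few mm. I'll let it settle and hand in.

Call:
{"method": "step_arm", "body": {"increments": [[1,[0,0,0],[0,0,0]],[1,[0,0,0],[0,0,0]],[1,[0,0,0],[0,0,0]],[1,[0,0,0],[0,0,0]]]}}

```text
clock: 17.1
ee_pos: [0.5364, -0.2303, 0.2452]
tcp_rot: [0.258, 0.17, 0.951, -0.011]
wrist_force: [0.1, -0.1, -0.5]
grip_width: 0.0225
grasp_force: 48.9
```

```bash
python3 -c "
from cell import ctrl
print(ctrl.hand_in())"
```

```text
the job is handed in; nothing more can be done
None
```

I handed the job in at about 17 s: the lid lies flat on the counter, and the gripper holds the blade still about 15 cm in front of the lens, hub underside towards it and square to it; the hand-in returned no verdict.

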